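Draw the leaf sample's pestle to its mark and hold it

ROBOT

A 6-joint arm with a two-finger parallel gripper is mounted at the origin on the work surface. World frame = base frame: x ahead of the robot, y to its left, z up, the work surface at z = 0. Lengths are in m, angles in rad, forces in N, time in s.
With the tool pointing down it reaches from about 0.275 to 0.75 m from the base axis. Payload 10.2 kg.
Tool frame: the origin (TCP) lies midway between the tips of the shut fingers; the grasp point (between the pads) lies 19 mm behind it; z points along the fingers, y is the direction in which the jaws open and shut (so a half turn about z gives the same grasp; the last joint's range is limited). The gripper opens to 88 mm and grips with 3 to 60 N. Pads are 18 mm wide; open, the fingers measure 123 mm over their backs; the gripper's body (75 mm by 187 mm) begins 45 mm behind the grasp point.
Start: joints at [-1.543, 0.313, 1.498, -0, 1.331, -0.223], TCP at [0.13, -0.509, 0.239] pointing down, gripper open.
Joint ranges: [-2.94, 2.94], [-0.97, 2.17], [0.19, 2.56], [-1.23, 4.37], [0.02, 3.11], [-2.88, 2.88]. Speed limits (rad/s): [2.39, 2.39, 3.01, 3.14, 3.14, 3.14].

INTERFACE

Orientations are given as a unit quaternion [w, x, y, z].
In Python, from rig import manip gives the robot as it stands.
- The arm moves only by the tool send_rows, never from a script. Its argument "series" is text: rows parted by semicolons, each of 4 numbers parted by spaces: the shift along the world's x, y, z in mm, then the turn about the world's z in degrees. In form: tx ty tz spin; .... A call has 1 to 20 rows; each row is the pose to reach, as a shift and turn from the pose commanded when the call began; what a row does not reach only later rows make up. A row lasts 1/8 s, in which the tool goes at most 62.5 mm and 10.7 degrees, less where a joint would pass 70% of its speed; a pose out of reach is approached as far as the arm can. A call with a gripper value outside its range is refused whole. "claw" is the opening, from 0 (shut) to 1 (fully open), set as the call begins (left out, the last holds). The fingers move at their own pace and stop on an object; "force" is the grip in N (left out, the last holds). Time passes only in rows, so rows that repeat a pose let the fingers close. It gives the time, the measured TCP pose, the force and the opening at its end, in the units of the state.
- manip.sense(): the state, without advancing time (a new reading comes with each control period).
- manip.capture(name): name is "side" or "top"; returns a dict with "img" (400x640x3 uint8, red, green, blue), "fx", "fy", "cx", "cy" (pixels), "R" (3x3) and "t" (3): a world point X has camera coordinates R X + t. Camera axes: x right, y down, z forward; pixel columns grow to the right and rows downward; lengths in m; the calibration is good to about 2 mm. A picture is of the moment at which its call begins. There is no depth.
- manip.sign_off(): hands the job in, once; it reports no verdict.
Trained networks look in the newest picture that a camera, given by its name, has taken for a name from the list of things; names that differ only in an ending like _2 or _b are one class to them, and where a whole thing is asked for, a point or a joint stands for the part that bears it (a point fixed in the world has none). Each returns a list of dicts, best first, with "score" (0 to 1); they miss things now and then, are a little off and sometimes report something else, mostly with a low value. They report only what shows in the picture. A call takes as long as a camera call. They do not tell look-alikes from the thing itself.
- manip.search_frame(camera, target): "centre" ([column, row] in pixels, amid what is visible of it).
- manip.cut_out(camera, target): "mask" (400x640 bool, what is visible of it) and "centre" ([column, row] in pixels, amid what is visible of it).
- manip.mark_of(camera, target): "centre" ([column, row] in pixels: a listed point, or the origin of a listed thing).
The state is a dict: "t": time; "q": joint angles; "dq": joint speeds; "joint_torque": joint torques, N m; "eef_pos": TCP position; "tool_rot": TCP orientation; "contact_force": force on the tool from outside, world axes, zero at the start; "torque": the same for the moment, N m; "finger_gap": opening from 0.0 (shut) to 1.0 (fully open).
Only numpy, scipy, OpenCV 4.12 (cv2) and the standard library are available. Lean on these libraries where they do the work, as an engineer would, in place of code of your own. Each camera call takes 0.05 s, during which the arm holds its last target.

TASK

The dish with the green leaf stands on the tray in line with one of the three bores of the leaning grinding block: take that bore's pestle by its handle and draw it straight out along the bore, gently and without wrenching it, until the blue ring is fully out while the red ring is still hidden inside the bore. Finish while holding the pestle still there, in line with its bore and not leaning hard on it; leave the other two pestles, the dishes and the things around where they are.

Things in the scene. Friction and masses are not known exactly. Their poses are not given: they have to be found in the camera images.
- block: Aluminium block of the grinding station, fixed, 50 x 260 x 90 mm, with three blind bores 15.2 mm wide and 80 mm deep that open in its top face. The whole block leans 0.26 rad (15 degrees) from upright, its top towards the tray's edge away from the dishes. Origin: centre of the top face, at the middle bore's mouth; +z runs out along all three bores (perpendicular to the top face), +y along the row of bores from the right to the left one, +x towards the dishes
- bore_left (a point): Centre of the mouth of the left bore, in the block's top face, 105 mm above the table (90 mm from the middle one along the block +y)
- bore_middle (a point): Centre of the mouth of the middle bore, in the block's top face, 105 mm above the table (the block origin)
- bore_right (a point): Centre of the mouth of the right bore, in the block's top face, 105 mm above the table (90 mm from the middle one along the block -y)
- pestle_left: Steel grinding pestle standing in the left bore: a straight round rod 14 mm in diameter with a black round handle 26 mm in diameter on top. Origin: centre of its lower end (foot); +z runs along the rod to the handle. From the foot: red ring 22 to 26 mm, blue ring 46 to 50 mm, handle 125 to 160 mm (top). At the start the foot stands on the bore's floor, so the handle spans 45 to 80 mm beyond the mouth of the bore. 0.15 to 0.3 kg; loose, nothing but gravity holds it in
- pestle_middle: Steel grinding pestle standing in the middle bore: a straight round rod 14 mm in diameter with a black round handle 26 mm in diameter on top. Origin: centre of its lower end (foot); +z runs along the rod to the handle. From the foot: red ring 22 to 26 mm, blue ring 46 to 50 mm, handle 125 to 160 mm (top). At the start the foot stands on the bore's floor, so the handle spans 45 to 80 mm beyond the mouth of the bore. 0.15 to 0.3 kg; loose, nothing but gravity holds it in
- pestle_right: Steel grinding pestle standing in the right bore: a straight round rod 14 mm in diameter with a black round handle 26 mm in diameter on top. Origin: centre of its lower end (foot); +z runs along the rod to the handle. From the foot: red ring 22 to 26 mm, blue ring 46 to 50 mm, handle 125 to 160 mm (top). At the start the foot stands on the bore's floor, so the handle spans 45 to 80 mm beyond the mouth of the bore. 0.15 to 0.3 kg; loose, nothing but gravity holds it in
- dish_leaf: Open glass dish with a green leaf, 60 mm in diameter, 15 mm high, on the tray beyond one of the bores. Origin: centre of its underside. It stands about 125 mm beyond its bore along the tray, at the same place along the row (block y) as the bore it belongs to, joined to it by a short black line on the white tray; which of the three bores that is changes from start to start
- dish_seeds: Open glass dish with brown seeds, 60 mm in diameter, 15 mm high, on the tray beyond one of the bores. Origin: centre of its underside
- dish_paper: Open glass dish with a white paper disc, 60 mm in diameter, 15 mm high, on the tray beyond one of the bores. Origin: centre of its underside
- vial: Bystander: small jar with a blue cap, 36 mm in diameter, 75 mm high. Origin: centre of its underside
- brush: Bystander: brush lying on the table, 160 mm long along its x. Origin: underside, near its middle
Things that resemble listed ones, but are neither listed nor needed, are in the scene too. Leave any yellow look-alike of the pestle_middle alone.

How it is judged:
At the end, for the whole second after the job is handed in: The leaf bore's pestle is held by the fingers (over 2 N), foot 25 to 47 mm below the mouth (blue ring out, red in), within 0.05 rad of the bore's line, pressing on the block under 12 N, at rest (under 10 mm/s); the other two pestles are fully down (within 6 mm) (((y of dish_leaf in the frame of block between 0.06 and 0.12 m and z of pestle_left in the frame of block between -0.047 and -0.025 m and distance between pestle_left and bore_left below 0.048 m and angle between the z axis of pestle_left and the z axis of block, either way round below 0.05 rad and contact force between the fingers and pestle_left above 2 N and contact force between pestle_left and block below 12 N and linear speed of pestle_left below 0.01 m/s and z of each of pestle_middle, pestle_right in the frame of block below -0.074 m) or (y of dish_leaf in the frame of block between -0.03 and 0.03 m and z of pestle_middle in the frame of block between -0.047 and -0.025 m and distance between pestle_middle and bore_middle below 0.048 m and angle between the z axis of pestle_middle and the z axis of block, either way round below 0.05 rad and contact force between the fingers and pestle_middle above 2 N and contact force between pestle_middle and block below 12 N and linear speed of pestle_middle below 0.01 m/s and z of each of pestle_left, pestle_right in the frame of block below -0.074 m) or (y of dish_leaf in the frame of block between -0.12 and -0.06 m and z of pestle_right in the frame of block between -0.047 and -0.025 m and distance between pestle_right and bore_right below 0.048 m and angle between the z axis of pestle_right and the z axis of block, either way round below 0.05 rad and contact force between the fingers and pestle_right above 2 N and contact force between pestle_right and block below 12 N and linear speed of pestle_right below 0.01 m/s and z of each of pestle_left, pestle_middle in the frame of block below -0.074 m))); the arm keeps its last pose, push and grip.
It fails at once if a pestle drawn so far that its red ring is well out of the bore (z of any of pestle_left, pestle_middle, pestle_right in the frame of block above -0.018 m).
It fails at once if a pestle wrenched against the block (over 60 N) (contact force between any of pestle_left, pestle_middle, pestle_right and block above 60 N).
It fails at once if a pestle drawn (over 15 mm) that is not the leaf dish's ((not (y of dish_leaf in the frame of block between 0.06 and 0.12 m) and z of pestle_left in the frame of block above -0.065 m) or (not (y of dish_leaf in the frame of block between -0.03 and 0.03 m) and z of pestle_middle in the frame of block above -0.065 m) or (not (y of dish_leaf in the frame of block between -0.12 and -0.06 m) and z of pestle_right in the frame of block above -0.065 m)).
It fails at once if a dish moved by over 20 mm (distance of any of dish_leaf, dish_seeds, dish_paper from where it was at the start of the episode above 0.02 m).
It fails at once if the jar or the brush moved by over 40 mm (distance of any of vial, brush from where it was at the start of the episode above 0.04 m).
It also fails if it takes over 29 s, if anything falls off the work surface, if the arm or the gripper's body presses on something with over 40 N, if the wrist force passes 120 N, or if a joint passes its speed limit or range.

## Working session

There is one attempt and no reset: what is moved stays moved. The work goes in short steps, Python scripts to look and compute and a tool call to move; the robot and the scene stay as the last step left them, time stands still between calls to the robot, and variables do not carry over. Pictures are saved under pics/ and viewed, and the job is handed in when it is done.

Besides the shell and the picture viewer there is one more tool, called after "Request:" in YAML: its name, and indented under it one key for each argument. send_rows: Moves the arm, as the interface text tells. Its arguments: {"type":"object","properties":{"series":{"type":"string"},"claw":{"type":"number"},"force":{"type":"number"}},"required":["series"]}

```bash
mkdir -p pics; ls
python3 - <<'E'
from rig import manip
import cv2,json,numpy as np
print(manip.sense())
for c in("side","top"):
    d=manip.capture(c); cv2.imwrite(f"pics/{c}0.png",d["img"][:,:,::-1])
    print(c,d["fx"],d["fy"],d["cx"],d["cy"],np.array(d["R"]).round(4).tolist(),np.array(d["t"]).round(4).tolist())
    for n in("dish_leaf","bore_left","bore_middle","bore_right","pestle_left"):
        print(n,[(np.round(r["centre"],1).tolist(),round(r["score"],2)) for r in manip.mark_of(c,n)])
E
```

```text
pics
{'t': 0.0, 'q': array([-1.54340785e+00,  3.13401897e-01,  1.49846112e+00, -8.70687593e-07,
        1.33099201e+00, -2.23406367e-01]), 'dq': array([ 8.05901646e-04, -7.51854054e-04,  1.09602993e-03,  4.14753462e-05,
        1.01960862e-03,  1.72803601e-04]), 'joint_torque': array([ 5.69481072e-04, -4.02214730e+01, -2.52266604e+01,  6.94292178e-02,
        3.53476906e-02, -1.13143906e-04]), 'eef_pos': array([ 0.13026893, -0.50831672,  0.23817663]), 'tool_rot': array([-6.28200991e-04,  9.92147830e-01,  1.25069122e-01,  6.13423577e-05]), 'contact_force': array([-0.12892893,  0.30222983, -0.22656461]), 'torque': array([-0.01327136,  0.01560089,  0.06286078]), 'finger_gap': 1.0029573216668646}
side 479.594568751551 479.594568751551 317.30685898558113 196.65956450555845 [[-0.7537, -0.6572, -0.0093], [-0.4939, 0.5756, -0.6517], [0.4336, -0.4866, -0.7584]] [0.4091, 0.296, 1.1729]
dish_leaf [([263.8, 222.7], 0.71), ([274.4, 184.5], 0.61)]
bore_left [([260.9, 220.9], 0.85)]
bore_middle [([287.9, 203.1], 0.61)]
bore_right [([308.9, 182.8], 0.56)]
pestle_left []
top 364.13031113791715 364.13031113791715 317.7399845441628 200.45867678841432 [[-0.0164, -0.9999, 0.0037], [-0.9931, 0.0159, -0.1159], [0.1158, -0.0056, -0.9933]] [0.0315, 0.5101, 1.0002]
dish_leaf [([485.8, 243.0], 0.68)]
bore_left [([252.9, 181.3], 0.61), ([284.5, 177.6], 0.53)]
bore_middle [([287.3, 182.8], 0.95)]
bore_right [([320.0, 174.2], 0.8), ([250.4, 183.7], 0.41)]
pestle_left [([256.7, 179.6], 0.69)]
```

View pics/side0.png

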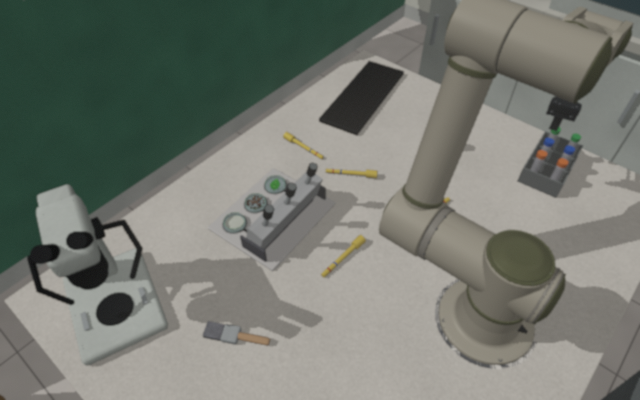

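View pics/top0.png

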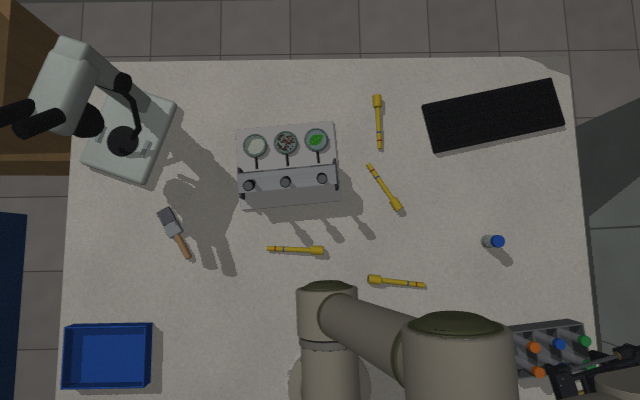

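Run:
```python
import cv2
a=cv2.imread("pics/top0.png")[105:225,225:355]
b=cv2.imread("pics/side0.png")[150:280,200:350]
cv2.imwrite("pics/tz.png",cv2.resize(a,None,fx=6,fy=5*6/5*5/6,interpolation=cv2.INTER_CUBIC) if 0 else cv2.resize(a,None,fx=5,fy=5,interpolation=cv2.INTER_CUBIC))
cv2.imwrite("pics/sz.png",cv2.resize(b,None,fx=4.5,fy=4.5,interpolation=cv2.INTER_CUBIC))
```

```text
(no output)
```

View pics/tz.png

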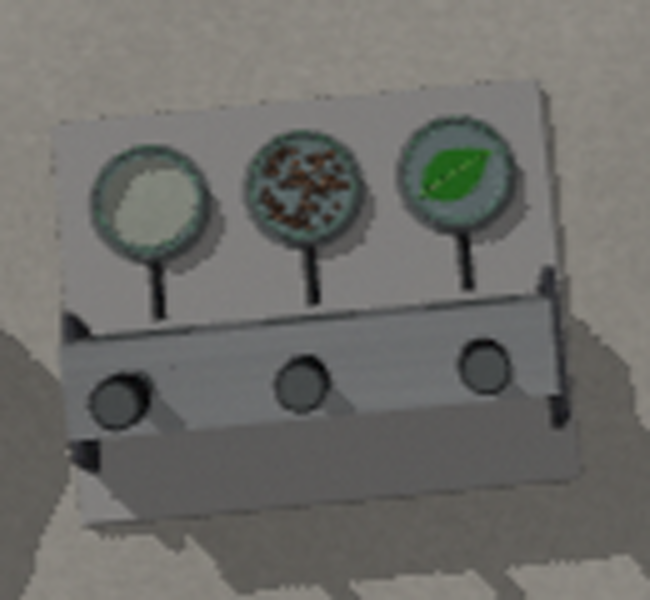

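View pics/sz.png

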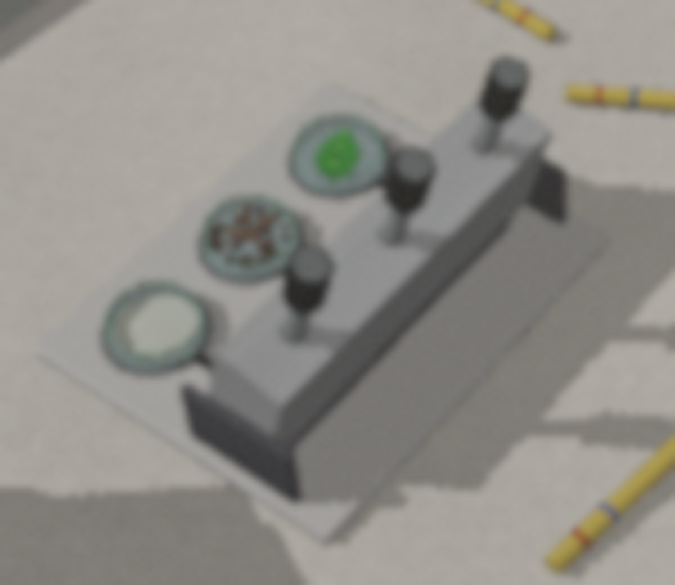

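```bash
cat > h.py <<'E'
import numpy as np
from scipy.optimize import least_squares
from scipy.spatial.transform import Rotation as Ro
def proj(d,X):
    c=np.asarray(X)@np.array(d["R"]).T+np.array(d["t"])
    return np.c_[d["fx"]*c[:,0]/c[:,2]+d["cx"],d["fy"]*c[:,1]/c[:,2]+d["cy"]]
def rot(yaw): return Ro.from_euler("z",yaw).as_matrix()@Ro.from_euler("y",-0.2618).as_matrix()
E
python3 - <<'E'
from h import *
from rig import manip
T=manip.capture("top");S=manip.capture("side")
B=np.array([[0,.09,.08],[0,0,.08],[0,-.09,.08]])
C=np.array([[.025,.13,0],[.025,-.13,0],[-.025,-.13,0],[-.025,.13,0]])
M=np.array([[0,.09,0],[0,0,0],[0,-.09,0]])
tp=(np.array([[115,402],[302,387],[485,367],[62,340],[555,297],[560,393],[70,440]])+.5)/5-.5+[225,105]
sp=(np.array([[314,265],[413,163],[508,74],[299,331],[396,236],[488,146]])+.5)/4.5-.5+[200,150]
def f(p,w=(1,1)):
    R=rot(p[2]); o=np.array([p[0],p[1],.105])
    return np.r_[w[0]*(proj(T,o+np.r_[B,C]@R.T)-tp).ravel(),w[1]*(proj(S,o+np.r_[B,M]@R.T)-sp).ravel()]
for w in((1,1),(1,0),(0,1)):
    s=least_squares(f,[.5,.07,0],args=(w,));print(w,s.x)
    print(f(s.x).reshape(-1,2).round(1).tolist())
s=least_squares(f,[.5,.07,0]);p=s.x;R=rot(p[2]);o=np.array([p[0],p[1],.105])
for z in(0,.0625,.08):print(z,o+R@[0,-.09,z])
print("axis",R[:,2],"by",R[:,1],np.degrees(p[2]))
print(manip.sense()["eef_pos"])
E
```

```text
(1, 1) [0.5591743  0.10445238 0.07840876]
[[0.2, 0.6], [-0.1, 0.2], [0.3, 0.7], [-0.7, 1.8], [-0.6, 1.3], [-0.0, 0.9], [0.1, 0.7], [-1.1, -1.4], [-0.1, -0.8], [0.1, -1.5], [-1.3, -0.7], [-0.9, -1.1], [-0.9, -1.1]]
(1, 0) [0.56142343 0.10414051 0.07592375]
[[0.3, -0.4], [-0.0, -0.7], [0.4, -0.1], [-0.5, 0.9], [-0.5, 0.6], [0.1, 0.2], [0.2, -0.3], [-1.7, -1.9], [-0.7, -1.3], [-0.4, -1.9], [-1.9, -1.3], [-1.4, -1.6], [-1.4, -1.5]]
(0, 1) [0.55526972 0.10605495 0.08453215]
[[-0.4, 2.5], [-0.7, 1.8], [-0.3, 2.1], [-1.3, 3.6], [-1.3, 2.5], [-0.6, 2.1], [-0.5, 2.4], [-0.2, -0.1], [0.6, 0.2], [0.7, -0.6], [-0.5, 0.6], [-0.2, -0.0], [-0.4, -0.2]]
0 [0.56622386 0.0147289  0.105     ]
0.0625 [0.55009733 0.01346184 0.16537035]
0.08 [0.5455819  0.01310706 0.18227405]
axis [-0.25802444 -0.02027294  0.96592567] by [-0.07832844  0.99692761  0.        ] 4.492491045041014
[ 0.13028132 -0.50857928  0.23870705]
```

Request:
send_rows:
  series: "15 18 5 0; 42 52 5 -1; 76 95 5 -2; 112 139 5 -3; 148 184 5 -4; 184 229 5 -5; 220 273 5 -6; 256 318 5 -7; 292 363 5 -8; 328 408 5 -9; 360 447 5 -9.9; 386 480 5 -9.9; 405 503 3 -9.9; 416 517 0 -9.9; 420 522 0 -9.9; 420 522 0 -9.9"
  claw: 1

```text
t: 2.7
eef_pos: [0.55, 0.0132, 0.2389]
tool_rot: [0.0, 0.999, 0.039, -0.0]
contact_force: [-0.0, -1.0, -0.9]
finger_gap: 0.999
```

Run:
```python
from rig import manip
import cv2
s=manip.sense();print(s["t"],s["eef_pos"],s["tool_rot"],s["contact_force"])
a=manip.capture("top")["img"][105:225,225:355,::-1]
b=manip.capture("side")["img"][120:280,180:360,::-1]
cv2.imwrite("pics/t1.png",cv2.resize(a,None,fx=5,fy=5,interpolation=cv2.INTER_CUBIC))
cv2.imwrite("pics/s1.png",cv2.resize(b,None,fx=3.7,fy=3.7,interpolation=cv2.INTER_CUBIC))
```

```text
2.7 [0.55002382 0.01323438 0.23885263] [ 6.84216694e-05  9.99241457e-01  3.89423319e-02 -2.32428223e-05] [-0.02587946 -0.95674197 -0.86333374]
```

View pics/s1.png

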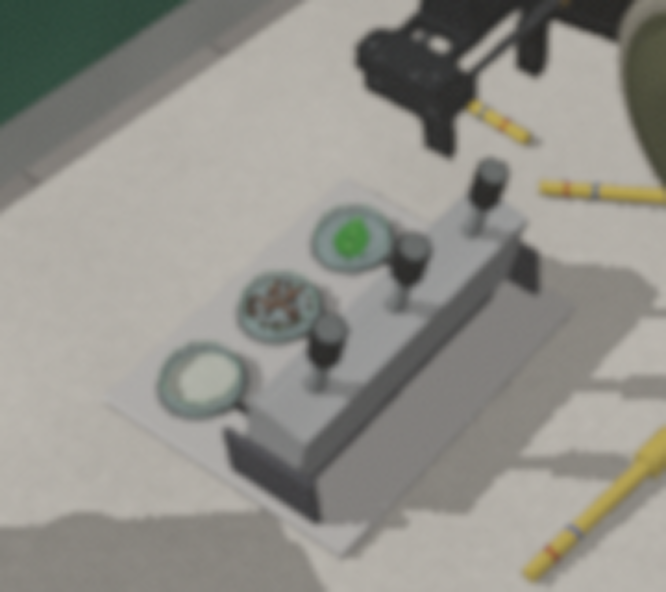

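View pics/t1.png

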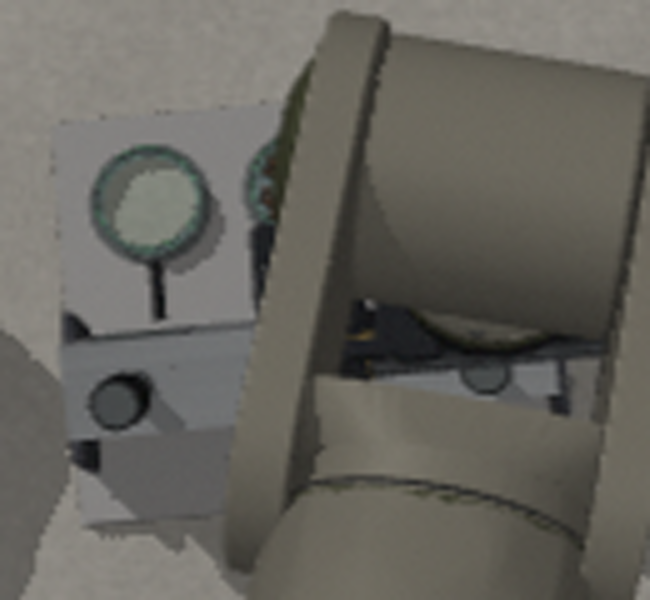

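Run:
```python
from h import *
from rig import manip
import cv2
S=manip.capture("side")
by=np.array([-.0783,.9969,0]);p=np.array([.55,.0132,.2389])
print(((proj(S,[p,p+.052*by,p-.052*by])-[180,120]+.5)*3.7-.5).round())
cv2.imwrite("pics/s2.png",cv2.resize(S["img"][110:190,270:350,::-1],None,fx=7,fy=7,interpolation=cv2.INTER_CUBIC))
print(((proj(S,[p,p+.052*by,p-.052*by])-[270,110]+.5)*7-.5).round())
```

```text
[[486. 106.]
 [439. 149.]
 [530.  64.]]
[[289. 270.]
 [201. 352.]
 [374. 192.]]
```

View pics/s2.png

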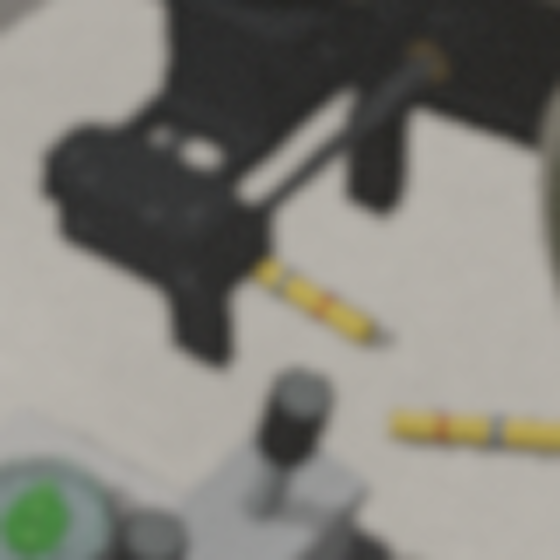

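Request:
send_rows:
  series: "0 0 -10 0; 0 0 -25 0; 0 0 -40 0; 0 0 -55 0; 0 0 -68 0; 0 0 -78 0; 0 0 -84 0; 0 0 -88 0; 0 0 -89 0; 0 0 -89 0"

```text
t: 4.1
eef_pos: [0.5504, 0.0134, 0.15]
tool_rot: [0.0, 0.999, 0.039, 0.0]
contact_force: [0.4, -0.2, 0.5]
finger_gap: 1.002
```

Run:
```python
from rig import manip
import cv2
S=manip.capture("side")
s=manip.sense();print(s["t"],s["eef_pos"],s["contact_force"],s["torque"])
cv2.imwrite("pics/s3.png",cv2.resize(S["img"][130:210,260:340,::-1],None,fx=7,fy=7,interpolation=cv2.INTER_CUBIC))
```

```text
4.15 [0.55042177 0.01339056 0.14998753] [ 0.07416889  0.03450997 -0.43736862] [0.01914068 0.01679707 0.00953726]
```

View pics/s3.png

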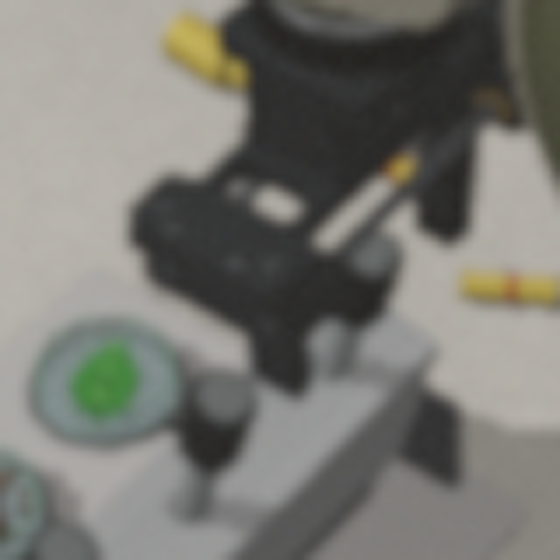

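Request:
send_rows:
  series: "0 0 0 0; 0 0 0 0; 0 0 0 0; 0 0 0 0; 0 0 0 0; 0 0 0 0; 0 0 0 0; 0 0 0 0"
  claw: 0
  force: 5

```text
t: 5.15
eef_pos: [0.5503, 0.0134, 0.1497]
tool_rot: [0.0, 0.999, 0.039, 0.0]
contact_force: [-0.7, -0.4, 1.0]
finger_gap: 0.292
```

Run:
```python
from rig import manip
import cv2,numpy as np
S=manip.capture("side")
s=manip.sense();print(s["t"],s["finger_gap"]*88)
F=[]
for i in range(4):
    manip.capture("top");s=manip.sense();F.append(np.r_[s["contact_force"],s["torque"]])
print(np.mean(F,0).round(2),np.std(F,0).round(2))
cv2.imwrite("pics/s4.png",cv2.resize(S["img"][130:210,260:340,::-1],None,fx=7,fy=7,interpolation=cv2.INTER_CUBIC))
```

```text
5.2 25.74683970567638
[-0.14  0.28 -0.57 -0.01 -0.04 -0.01] [0.3  0.63 0.6  0.01 0.01 0.03]
```

View pics/s4.png

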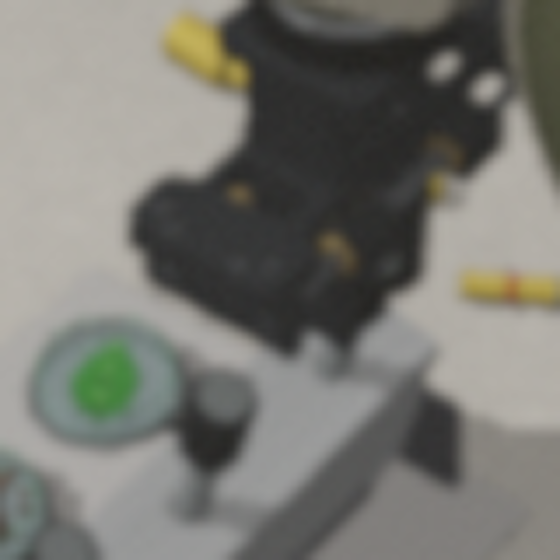

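Request:
send_rows:
  series: "0 0 0 0; 0 0 0 0; -0.3 0 1 0; -0.8 -0.1 2.9 0; -1.3 -0.1 4.8 0; -1.8 -0.1 6.8 0; -2.3 -0.2 8.7 0; -2.6 -0.2 9.7 0; -2.6 -0.2 9.7 0"
  claw: 0
  force: 20

```text
t: 6.52
eef_pos: [0.5477, 0.0132, 0.1595]
tool_rot: [0.0, 0.999, 0.039, 0.0]
contact_force: [1.0, -0.5, -2.6]
finger_gap: 0.293
```

Run:
```python
from rig import manip
import cv2,numpy as np
S=manip.capture("side")
s=manip.sense();print(s["t"],s["finger_gap"]*88,s["eef_pos"])
F=[]
for i in range(4):
    manip.capture("top");s=manip.sense();F.append(np.r_[s["contact_force"],s["torque"]])
print(np.mean(F,0).round(2),np.std(F,0).round(2))
cv2.imwrite("pics/s5.png",cv2.resize(S["img"][130:210,260:340,::-1],None,fx=7,fy=7,interpolation=cv2.INTER_CUBIC))
```

```text
6.575 25.31393663795457 [0.54766845 0.01321624 0.15947816]
[ 0.35 -0.05 -2.35 -0.03 -0.06 -0.03] [0.19 0.42 0.26 0.02 0.01 0.02]
```

View pics/s5.png

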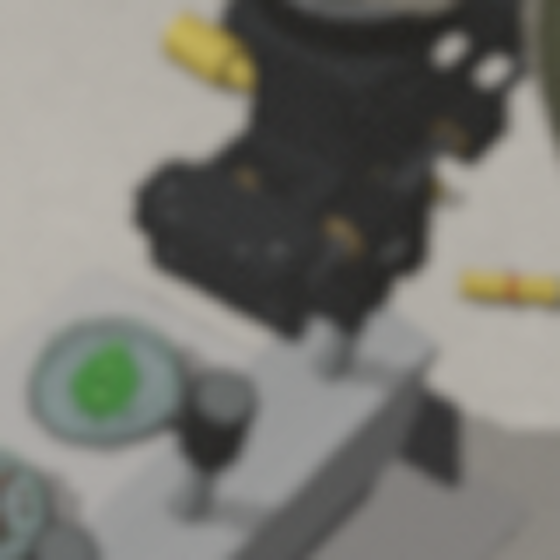

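Request:
send_rows:
  series: "-0.3 0 1 0; -0.8 -0.1 2.9 0; -1.3 -0.1 4.8 0; -1.8 -0.1 6.8 0; -2.3 -0.2 8.7 0; -2.8 -0.2 10.6 0; -3.4 -0.3 12.6 0; -3.9 -0.3 14.5 0; -4.4 -0.3 16.4 0; -4.4 -0.3 16.4 0"

```text
t: 8.02
eef_pos: [0.5433, 0.0129, 0.176]
tool_rot: [0.0, 0.999, 0.039, 0.0]
contact_force: [0.1, -0.1, -2.9]
finger_gap: 0.289
```

Run:
```python
from rig import manip
import cv2,numpy as np
S=manip.capture("side")
s=manip.sense();print(s["t"],s["finger_gap"]*88,s["eef_pos"])
F=[]
for i in range(4):
    manip.capture("top");s=manip.sense();F.append(np.r_[s["contact_force"],s["torque"]])
print(np.mean(F,0).round(2),np.std(F,0).round(2))
cv2.imwrite("pics/s6.png",cv2.resize(S["img"][130:210,260:340,::-1],None,fx=7,fy=7,interpolation=cv2.INTER_CUBIC))
```

```text
8.075 25.30878339108427 [0.54327955 0.01291745 0.17590151]
[ 0.19 -0.52 -2.81 -0.02 -0.02 -0.01] [0.71 0.46 0.18 0.   0.03 0.02]
```

View pics/s6.png

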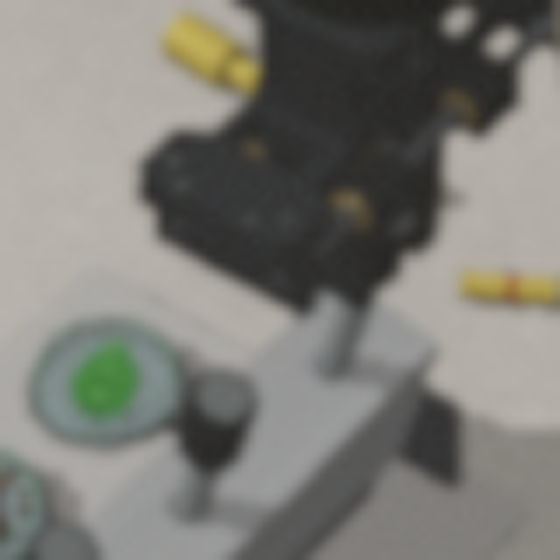

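Low forces, clean draw so far (27 mm). Continuing 17 mm.

Request:
send_rows:
  series: "-0.3 0 1 0; -0.8 -0.1 2.9 0; -1.3 -0.1 4.8 0; -1.8 -0.1 6.8 0; -2.3 -0.2 8.7 0; -2.8 -0.2 10.6 0; -3.4 -0.3 12.6 0; -3.9 -0.3 14.5 0; -4.4 -0.3 16.4 0; -4.4 -0.3 16.4 0; -4.4 -0.3 16.4 0"

```text
t: 9.65
eef_pos: [0.5389, 0.0126, 0.1922]
tool_rot: [0.0, 0.999, 0.039, 0.0]
contact_force: [0.8, 0.0, -2.0]
finger_gap: 0.285
```

Run:
```python
from rig import manip
import cv2,numpy as np
S=manip.capture("side")
s=manip.sense();print(s["t"],s["finger_gap"]*88,s["eef_pos"])
F=[]
for i in range(4):
    manip.capture("top");s=manip.sense();F.append(np.r_[s["contact_force"],s["torque"]])
print(np.mean(F,0).round(2),np.std(F,0).round(2))
cv2.imwrite("pics/s7.png",cv2.resize(S["img"][130:210,260:340,::-1],None,fx=7,fy=7,interpolation=cv2.INTER_CUBIC))
```

```text
9.7 25.238383201202637 [0.53887245 0.0125944  0.19220909]
[ 0.29 -0.14 -2.44 -0.05  0.01  0.  ] [0.3  0.26 0.28 0.02 0.03 0.02]
```

View pics/s7.png

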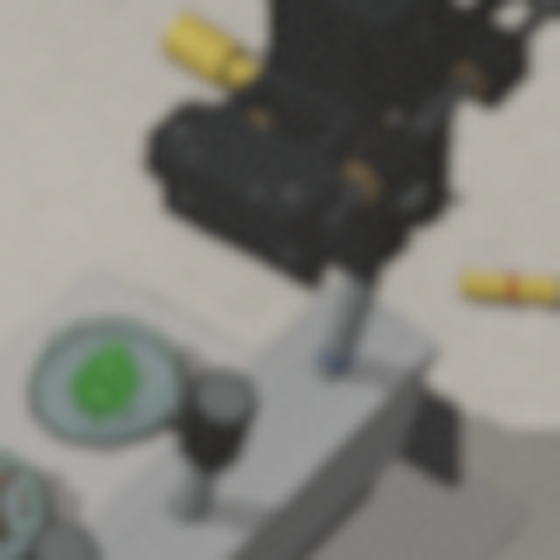

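Run:
```python
from h import *
from rig import manip
import cv2
S=manip.capture("side")
R=rot(.077);o=np.array([.5603,.1044,.105])
X=[o+R@[0,-.09,z] for z in(0,.004,.008,.012,.016,.089)]
P=proj(S,X)+[.9,.4];print(((P-[290,150]+.5)*14-.5).round())
M=[o+R@[0,y,z] for y in(0,.09) for z in (0,.08)]
print((proj(S,M)+[.9,.4]).round(1))
cv2.imwrite("pics/s8.png",cv2.resize(S["img"][150:190,290:330,::-1],None,fx=14,fy=14,interpolation=cv2.INTER_NEAREST))
```

```text
[[255. 443.]
 [259. 432.]
 [263. 421.]
 [266. 410.]
 [270. 399.]
 [341. 186.]]
[[287.3 201.1]
 [291.9 185.2]
 [265.4 222.6]
 [268.8 207.3]]
```

View pics/s8.png

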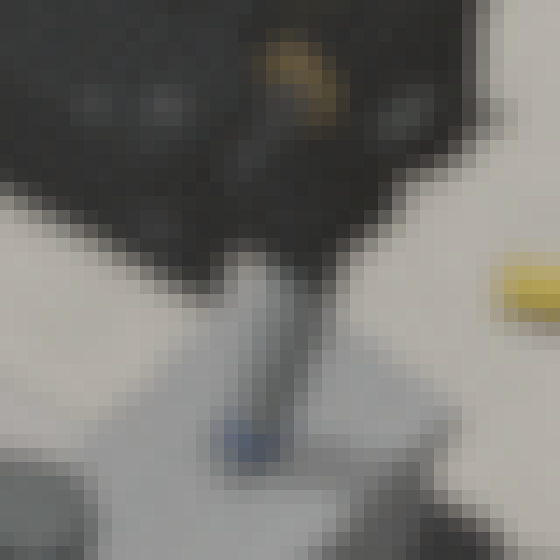

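Run:
```python
from h import *
from rig import manip
import cv2
S=manip.capture("side");img=S["img"]
R=rot(.077);o=np.array([.5603,.1044,.105])
cam=-np.array(S["R"]).T@np.array(S["t"])
K=16
def render(f,win=(290,150,40,40),off=(0,0)):
    c0,r0,w,h=win
    im=np.full((h*K,w*K,3),150,np.uint8)
    def put(poly,col):
        p=((proj(S,poly)+off-[c0,r0]+.5)*K).astype(np.float32)
        cv2.fillConvexPoly(im,cv2.convexHull(p).astype(np.int32).reshape(-1,1,2),col)
    def ring(z,r):
        a=np.linspace(0,2*np.pi,40)
        return o+np.c_[r*np.cos(a),-.09+r*np.sin(a),np.full(40,z)]@R.T
    put(ring(0,.0076),(40,40,40))
    segs=[(max(f,0),f+.046,(100,100,100)),(f+.046,f+.05,(60,80,160)),(f+.05,f+.125,(100,100,100))]
    for a,b,col in segs:
        a=max(a,0)
        if b>a: put(np.r_[ring(a,.007),ring(b,.007)],col)
    put(np.r_[ring(f+.125,.013),ring(f+.16,.013)],(30,30,30)); put(ring(f+.16,.013),(110,110,110))
    return cv2.resize(im,(w,h),interpolation=cv2.INTER_AREA)
def cen(im):
    b=im[18:36,10:26].astype(float);b=np.clip(b[:,:,2]-b[:,:,0]-12,0,None)
    r,c=np.mgrid[18:36,10:26];return (b*c).sum()/b.sum(),(b*r).sum()/b.sum(),b.sum()
print("obs",cen(img[150:190,290:330]))
for f in(-.046,-.044,-.042,-.04,-.036,-.032,-.028):print(f,cen(render(f)))
# register with initial picture (pestle down)
im0=cv2.imread("pics/side0.png")[:,:,::-1]
w=(298,155,24,34)
syn=render(-.08,w)
patch=im0[155:189,298:322].astype(np.float32).mean(2)
dif=[(np.corrcoef(cv2.GaussianBlur(render(-.08,w,(dx,dy)),(0,0),.7).mean(2)[3:-3,4:-4].ravel(),patch[3:-3,4:-4].ravel())[0,1],dx,dy) for dx in np.arange(-1,3.1,.25) for dy in np.arange(-1,4,.25)]
print(sorted(dif)[-4:])
a=[im0[150:190,290:330],render(-.08,off=sorted(dif)[-1][1:]),img[150:190,290:330],render(-.036,off=sorted(dif)[-1][1:])]
cv2.imwrite("pics/cmp.png",cv2.resize(np.hstack(a),None,fx=5,fy=5,interpolation=0)[:,:,::-1])
```

```text
obs (np.float64(16.945945945945947), np.float64(31.08108108108108), np.float64(37.0))
-0.046 (np.float64(16.545774647887324), np.float64(32.00352112676056), np.float64(284.0))
-0.044 (np.float64(16.603833865814696), np.float64(31.58785942492013), np.float64(313.0))
-0.042 (np.float64(16.62190812720848), np.float64(31.204946996466433), np.float64(283.0))
-0.04 (np.float64(16.855670103092784), np.float64(30.759450171821307), np.float64(291.0))
-0.036 (np.float64(17.07608695652174), np.float64(30.036231884057973), np.float64(276.0))
-0.032 (np.float64(17.415807560137456), np.float64(29.31615120274914), np.float64(291.0))
-0.028 (np.float64(17.653250773993808), np.float64(28.489164086687307), np.float64(323.0))
[(np.float64(0.904021224460085), np.float64(0.5), np.float64(0.75)), (np.float64(0.9041450961176606), np.float64(0.5), np.float64(1.0)), (np.float64(0.905454251373088), np.float64(0.75), np.float64(1.0)), (np.float64(0.9067912208994826), np.float64(0.75), np.float64(0.75))]
```

View pics/cmp.png

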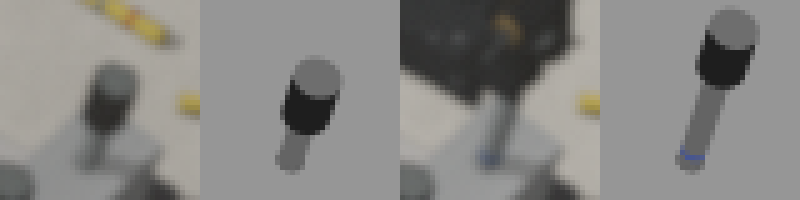

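Run:
```python
from rig import manip
s=manip.sense();print(s["t"],s["contact_force"],s["finger_gap"])
print(manip.sign_off())
```

```text
10.0 [ 0.59703119 -0.01118891 -2.1723889 ] 0.29093968663468467
the job is handed in; nothing more can be done
None
```

The job is handed in at t = 10.0 s, with the right pestle held still about 44 mm up its bore. The sign-off gave no verdict.

**What I did:** The leaf dish stood in line with the right bore. I gripped that pestle's handle, first at 5 N, then at 20 N. I drew it 44 mm along the 15° bore line in three steps.

**Last checks:**
- **Depth:** The blue ring is visible outside the bore and no red ring shows. Matching the ring's place in the side picture puts the foot about 37 mm below the mouth. The arm's own travel gives 36 mm. Both are inside the 25 to 47 mm window.
- **Forces:** The wrist force was about 2.4 N, roughly the pestle's own weight, with side forces under about 0.6 N. The pestle is therefore barely pressing on the block.
- **Other things:** I saw no movement of the middle pestle or the leaf dish in the side close-ups. I did not re-measure the left pestle, the other dishes, the jar or the brush at the end.

**Disagreement:** The two cameras put the block about 6 mm apart in x. I settled it by checking the side camera against the fingertips and relied mainly on the top camera. Before I corrected for that offset, the side picture read the foot at about 41 mm below the mouth.

I did not measure the pestle's tilt directly. The bore's clearance limits it to about 0.033 rad, under the 0.05 allowed.

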